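Strip a pellet pressing die after a pressing

TASK

Strip the pressing die from the top down, one part at a time and each to its place before the next is lifted: stand the plunger in the free hole of the wooden block, pushed fully home, thread the brass stop collar onto the collar post, set the die body upright across the two steel rails of the push-out stand, about midway along them and with its bore over the middle of the gap, and lay the base flat, foot down, in the pink cleaning bin. Set the parts down rather than dropping them, and leave the two yellow test cells that stand nearby undisturbed.

Things in the scene. Friction and masses are not known exactly. Their poses are not given: they have to be found in the camera images.
- plunger: Die plunger, top of the stack: black knurled steel head 30 mm across, 22 mm tall; below it a bright stem 16 mm thick, 46 mm long, its last 5 mm tapering to 10 mm. Origin: on the axis at the underside of the head; z up, head top at 22 mm, stem foot at -46 mm. The stem hangs loosely (1.5 mm play) in collar and die body, the head rests on the collar. 0.12 kg.
- stop_collar: Brass stop collar, a ring 42 mm outside, 20 mm bore, 14 mm tall, lying on the die body under the plunger's head. Origin: centre of its underside; z up. About 0.1 kg.
- die_body: The die's sleeve-shaped middle part, of bright steel, 52 mm outside, 19 mm bore, 50 mm tall, a black ring near its foot; stands on the base, whose spigot enters the bore by 6 mm. A dark pellet is stuck in the bore. Origin: centre of its underside; z up. About 0.5 kg.
- die_base: Die base, bottom of the stack: black steel disc 64 mm across, 22 mm tall, with a bright spigot 15 mm across rising 6 mm above it. Origin: centre of its underside; z up. 0.32 kg. The stack is coaxial; the origins stand at 0 (base), 22 (body), 72 (collar) and 86 mm (plunger) above the worktop.
- plunger_block: Fixed light wooden block, 52 mm tall. Origin: on the worktop right below the free through hole, 23 mm wide with a 1.5 mm chamfer; a seated plunger's head rests on the block's top. The block spans x -66 to 26 mm, y -28 to 28 mm. A thinner bright plunger is parked for good at x = -40 mm (head 20 mm across, 12 mm above the top): fingers along the block's y keep clear of it.
- collar_post: Fixed collar post: aluminium foot 62 mm across, 10 mm tall; on it a fixed thick brass collar 45 mm across, its top 24.5 mm above the worktop; through it a steel post 9 mm thick ending 60 mm above the worktop, tapering to 4 mm over the last 8 mm. Origin: centre of the foot's underside. The stop collar comes to lie flat on the fixed collar.
- pushout_stand: Fixed push-out stand: aluminium foot plate 106 x 90 x 8 mm with two upright steel rails, each 18 mm wide and 90 mm long, tops 38 mm above the worktop, 30 mm gap between them with a blue felt strip in it. Origin: centre of the plate's underside. x points across the gap from rail to rail, y along the rails.
- cleaning_bin: Pink open plastic bin, fixed, 214 x 128 mm over the rim, 50 mm tall; inside 198 x 112 mm, floor 3 mm thick. Origin: centre of its underside; x along its long side, y along its short side.
- test_cell_a: Yellow and black test cell standing upright and loose on the worktop near the front edge, 26 mm across, 48 mm tall. Origin: centre of its underside. Not to be disturbed.
- test_cell_b: The same kind of test cell, standing upright and loose in front of the clutter at the back, left of the balance. Origin: centre of its underside. Not to be disturbed.
Things that resemble listed ones, but are neither listed nor needed, are in the scene too. Leave any orange or purple look-alike of the die_body alone.

How it is judged (in metres and radians):
On the way, in this order (a step that is already met when the one before it is completed fails the run):
1. the plunger stands fully home in the free hole of the block, collar and die body still in the stack (horizontal distance between plunger and plunger_block below 0.008 m and z of plunger in the frame of plunger_block between 0.047 and 0.057 m and angle between plunger's own z axis and vertical below 0.15 rad and distance of each of stop_collar, die_body from where it was at the start of the episode below 0.02 m), for 0.2 s.
2. the collar lies on the post, the die body still on its base (horizontal distance between stop_collar and collar_post below 0.009 m and z of stop_collar in the frame of collar_post between 0.0195 and 0.0295 m and angle between stop_collar's own z axis and vertical below 0.15 rad and distance of die_body from where it was at the start of the episode below 0.02 m), for 0.2 s.
3. the die body stands across both rails, the base still where the stack stood (x of die_body in the frame of pushout_stand between -0.01 and 0.01 m and y of die_body in the frame of pushout_stand between -0.02 and 0.02 m and z of die_body in the frame of pushout_stand between 0.034 and 0.042 m and angle between die_body's own z axis and vertical below 0.08 rad and distance of die_base from where it was at the start of the episode below 0.03 m), for 0.2 s.
At the end, for the whole second after the job is handed in: Plunger home in the free hole (5 mm, 0.15 rad), collar flat on the post (5 mm), die body upright on both rails within 10 mm of mid-gap and 20 mm of mid-length, base flat on the bin's floor foot down (0.08 rad); all released and at rest, both cells standing within 2 cm (horizontal distance between plunger and plunger_block below 0.008 m and z of plunger in the frame of plunger_block between 0.047 and 0.057 m and angle between each of plunger, stop_collar's own z axis and vertical below 0.15 rad and horizontal distance between stop_collar and collar_post below 0.009 m and z of stop_collar in the frame of collar_post between 0.0195 and 0.0295 m and x of die_body in the frame of pushout_stand between -0.01 and 0.01 m and y of die_body in the frame of pushout_stand between -0.02 and 0.02 m and z of die_body in the frame of pushout_stand between 0.034 and 0.042 m and angle between each of die_body, die_base's own z axis and vertical below 0.08 rad and x of die_base in the frame of cleaning_bin between -0.072 and 0.072 m and y of die_base in the frame of cleaning_bin between -0.03 and 0.03 m and z of die_base in the frame of cleaning_bin between -0.002 and 0.008 m and linear speed of each of plunger, stop_collar, die_body, die_base below 0.02 m/s); the robot touches nothing.
It fails at once if the first standing test cell was shifted by more than 2 cm or knocked over (distance of test_cell_a from where it was at the start of the episode above 0.02 m or angle between test_cell_a's own z axis and vertical above 0.35 rad).
It fails at once if the second standing test cell was shifted by more than 2 cm or knocked over (distance of test_cell_b from where it was at the start of the episode above 0.02 m or angle between test_cell_b's own z axis and vertical above 0.35 rad).
It fails at once if a part was dropped or slammed onto its place (more than 80 N) (contact force between die_body and pushout_stand above 80 N or contact force between die_base and cleaning_bin above 80 N or contact force between plunger and plunger_block above 80 N or contact force between stop_collar and collar_post above 80 N).
It also fails if it takes over 128 s, if anything falls off the work surface, if the arm or the gripper's body presses on something with over 40 N, if the wrist force passes 120 N, or if a joint passes its speed limit or range.

ROBOT

A 6-joint arm with a two-finger parallel gripper is mounted at the origin on a cart in front of the work surface, level with it; the furniture and walls round the work are solid. World frame = base frame: x ahead of the robot, y to its left, z up, the work surface at z = 0. Lengths are in mm, angles in rad, forces in N, time in s.
With the tool pointing down it reaches from about 275 to 1000 mm from the base axis. Payload 8.4 kg.
Tool frame: the origin (TCP) lies at the very end of the fingers, on their centre line; the grasp point (between the pads) lies 19 mm behind it; z points along the fingers, y is the line along which they close (so a half turn about z gives the same grasp; the last joint's range is limited). The gripper opens to 85 mm and grips with 20 to 120 N. Pads are 22 mm wide; open, the fingers measure 114 mm over their backs; the gripper's body (76 mm by 85 mm) begins 54 mm behind the grasp point. The pads swing forward as they close: fully open they stand 13 mm farther back than shut.
Start: joints at [-0.002, 0.353, 1.633, -0, 1.155, -0.002], TCP at [625.002, -0, 231.281] pointing down, gripper open.
Joint ranges: [-2.63, 2.63], [-0.92, 2.1], [0.06, 2.66], [-1.3, 4.44], [0, 2.69], [-3.02, 3.02]. Speed limits (rad/s): [2.22, 2.22, 2.79, 3.14, 3.14, 3.14].

INTERFACE

Orientations are given as [roll, pitch, yaw] about the fixed x, y, z axes, in that order (R = Rz(yaw) Ry(pitch) Rx(roll)).
In Python, from rig import sensors, grab_frame, camera_params, order gives the robot as it stands. The module is installed in compiled form; this text tells all that it offers.
- The arm moves only by the tool move_arm, never from a script. Its argument "motion" is a list of rows, each a list of 7 numbers: the turn, a rotation vector about the tool's x, y, z in fractions of the full range, 1 being pi/2 rad, then the shift along the tool's x, y, z in a scale on which 1.0 is 1 m, then the finger opening in m, from 0 to 0.0854. A call has 1 to 8 rows; each row is the pose to reach, as a shift and turn from the pose commanded when the call began, along the tool's axes at that moment; what a row does not reach only later rows make up. A row lasts 1/8 s, in which the tool goes at most 62.5 mm and 10.7 degrees, less where a joint would pass 70% of its speed; a pose out of reach is approached as far as the arm can. No shift or turn number may pass 1 either way. A call with a gripper value outside its range is refused whole. The fingers move at their own pace and stop on an object; "grip_force" is the grip in N (left out, the last holds). Time passes only in rows, so rows that repeat a pose let the fingers close. It gives the time, the measured TCP pose, the force, the opening and the grip force at its end, in the units of the state.
- sensors.sense(): the state, without advancing time (a new reading comes with each control period).
- grab_frame(name): name is "scene" or "side" or "wrist"; returns (picture, depth): 480x640x3 uint8, red, green, blue; 480x640 float32, mm along the optical axis (not along the pixel's ray), 0 where there is no reading.
- camera_params(name): a dict with "camera_matrix" (3x3 intrinsics, pixels), "k1" (the pictures are not rectified: a ray, as slopes to the right and down, at radius r is drawn at 1 + k1 r^2 times it, then the intrinsics apply), "world_from_camera" (4x4, takes a point from camera to world coordinates). Camera axes: x right, y down, z forward; pixel columns grow to the right and rows downward; lengths in mm; the calibration is good to about 2 mm. A picture is of the moment at which its call begins: read the wrist's pose just before it. camera_params takes no time and is no camera call; for the wrist camera it gives the pose at the moment of the call.
- order.sign_off(): hands the job in; it is judged then, once.
The state is a dict: "clock": time; "qpos": joint angles; "qvel": joint speeds; "joint_efforts": joint torques, N m; "eef_pos": TCP position; "tcp_rot": TCP orientation; "contact_force": force on the tool from outside, world axes, zero at the start; "wrist_torque": the same for the moment, N m; "opening": opening from 0.0 (shut) to 1.0 (fully open); "grasp_force": force on a finger pad.
Only numpy, scipy, OpenCV 4.12 (cv2) and the standard library are available. Lean on these libraries where they do the work, as an engineer would, in place of code of your own. Each camera call takes 0.05 s, during which the arm holds its last target. There are 200 camera calls.

## Working session

There is one attempt and no reset: what is moved stays moved. The work goes in short steps, Python scripts to look and compute and a tool call to move; the robot and the scene stay as the last step left them, time stands still between calls to the robot, and variables do not carry over. Pictures are saved under pics/ and viewed, at most 14 in all, crops included, and the job is handed in when it is done.

Besides the shell and the picture viewer there is one more tool, called after ">>>" by a JSON object that holds its "name" and its "arguments", one argument or row to a line. move_arm: Moves the arm, as the interface text tells. Its arguments: {"type":"object","properties":{"motion":{"type":"array","items":{"type":"array","items":{"type":"number"}}},"grip_force":{"type":"number"}},"required":["motion"]}

```bash
mkdir -p pics; cat > h.py <<'E'
import numpy as np, cv2
from rig import sensors, grab_frame, camera_params, order
def snap(n,f=None):
    P=camera_params(n); im,d=grab_frame(n)
    if f: cv2.imwrite('pics/'+f,im[:,:,::-1])
    np.savez('last_%s.npz'%n,im=im,d=d,K=P['camera_matrix'],k1=P['k1'],T=P['world_from_camera'])
    return im,d,P
def cloud(n):
    z=np.load('last_%s.npz'%n); K=z['K'];d=z['d'];k=float(z['k1'])
    v,u=np.mgrid[0:480,0:640].astype(float)
    x=(u-K[0,2])/K[0,0];y=(v-K[1,2])/K[1,1]
    a,b=x.copy(),y.copy()
    for _ in range(10):
        s=1+k*(a*a+b*b);a=x/s;b=y/s
    p=np.stack([a*d,b*d,d],-1)@z['T'][:3,:3].T+z['T'][:3,3]
    p[d<=0]=np.nan
    return z['im'],p
E
python3 - <<'E'
from h import *
for n in ['scene','side','wrist']:
    im,d,P=snap(n,n+'0.png'); print(n,P['world_from_camera'].round(2).tolist(),P['camera_matrix'][0,0],P['k1'])
s=sensors.sense();print(s)
E
```

```text
scene [[-0.84, -0.28, 0.47, 102.6], [-0.54, 0.45, -0.71, 521.26], [-0.01, -0.85, -0.53, 560.74], [0.0, 0.0, 0.0, 1.0]] 447.2104078262764 -0.0165675624205797
side [[-0.96, -0.16, 0.21, 325.16], [-0.26, 0.64, -0.72, 570.33], [-0.02, -0.75, -0.66, 732.56], [0.0, 0.0, 0.0, 1.0]] 584.5495870477168 -0.0659878494166928
wrist [[1.0, -0.0, -0.0, 624.76], [-0.0, -0.96, -0.28, 70.59], [-0.0, 0.28, -0.96, 372.95], [0.0, 0.0, 0.0, 1.0]] 416.2989853017741 -0.027849679566554108
{'clock': 0.15, 'qpos': array([-2.41131100e-03,  3.53518730e-01,  1.63388390e+00,  2.35548865e-06,
        1.15520448e+00, -2.37564252e-03]), 'qvel': array([-4.87533046e-04, -3.60055910e-03, -3.18309069e-03, -9.43187822e-04,
        5.58662614e-04, -5.17025096e-05]), 'joint_efforts': array([-7.39769093e-04, -6.05638933e+01, -3.42338884e+01, -2.29960733e-05,
        6.16452831e-03, -4.00942213e-05]), 'eef_pos': array([ 6.24679689e+02, -5.55705016e-03,  2.30749589e+02]), 'tcp_rot': array([-3.14057820e+00, -4.56399893e-06,  1.57075970e+00]), 'contact_force': array([-0.25499258,  0.33353209,  0.90597376]), 'wrist_torque': array([-0.00370882,  0.05015814, -0.01946525]), 'grasp_force': 0.0, 'opening': 1.0022854812623112}
```

View pics/scene0.png

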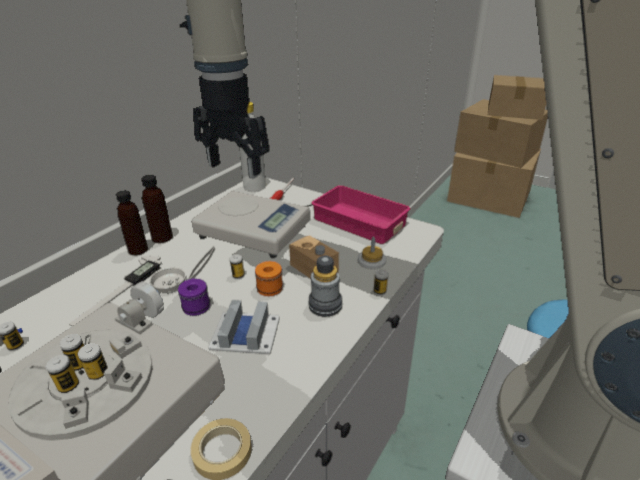

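View pics/side0.png

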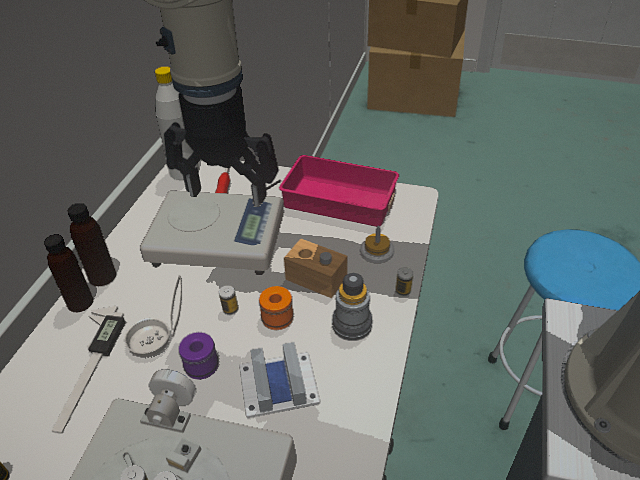

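The scene shows the stack at side px (352,305), the block at (316,267), the post at (377,243), the stand at (280,378), the bin at (340,188), cell a at (403,282) and cell b at (228,300). The orange and purple look-alikes are at (276,307) and (198,355). Next I locate these in 3D.

```bash
python3 - <<'E'
from h import *
im,p=cloud('side')
for n,(u,v) in dict(head=(353,280),block=(302,250),hole=(307,254),park=(326,257),posttip=(378,229),fcol=(377,240),railL=(260,378),railR=(295,362),felt=(278,378),binfloor=(340,195),cella=(404,271),cellb=(228,292),orange=(276,294),baseedge=(352,335),tableL=(420,200)).items():
    print(n,np.nanmedian(p[v-1:v+2,u-1:u+2].reshape(-1,3),0).round(1))
# top-down orthographic map at 1mm/px: x up, y left
sc=[cloud(n) for n in('side','scene')]
o=np.zeros((600,800,3),np.uint8);zb=np.full((600,800),-99.)
for im,p in sc:
    ok=np.isfinite(p[...,2])&(p[...,2]<150)&(p[...,2]>-20)
    for q,c in zip(p[ok],im[ok]):
        r=int(800-q[0]);cc=int(400-q[1])
        if 0<=r<600 and 0<=cc<800 and q[2]>zb[r,cc]: zb[r,cc]=q[2];o[r,cc]=c
cv2.imwrite('pics/top.png',o[:,:,::-1])
E
```

```text
head [449.6 -17.4 108.7]
block [ 562.1 -122.2   50.2]
hole [ 555.  -125.1   37.4]
park [512.9 -99.7  64.7]
posttip [ 445.2 -198.4   56.2]
fcol [ 445.9 -198.5   31.4]
railL [547.9 135.   38.8]
railR [508.1  96.2  38.4]
felt [531.1 110.   11.3]
binfloor [ 549.5 -343.3    3.1]
cella [ 385.1 -114.6   47.7]
cellb [649.6  -1.6  46.7]
orange [573.7 -15.2  47. ]
baseedge [443.4   9.3  14.6]
tableL [ 3.901e+02 -3.700e+02  2.000e-01]
```

View pics/top.png

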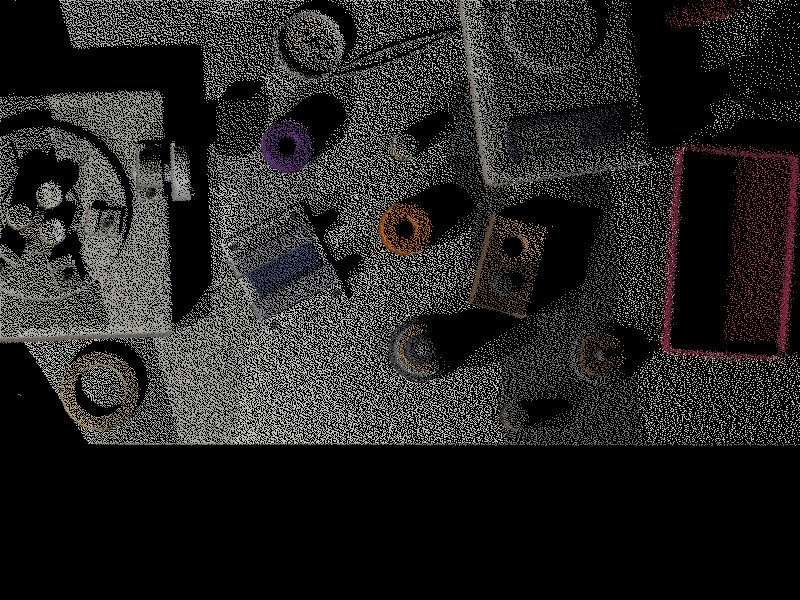

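The map shows (row = 800−x, col = 400−y) the stack at about (450,−18), the block hole at (556,−112), the post at (445,−200), the stand at (532,113) and the bin at (548,−332) with its long side roughly along world x. I'll check the wrist view next.

View pics/wrist0.png

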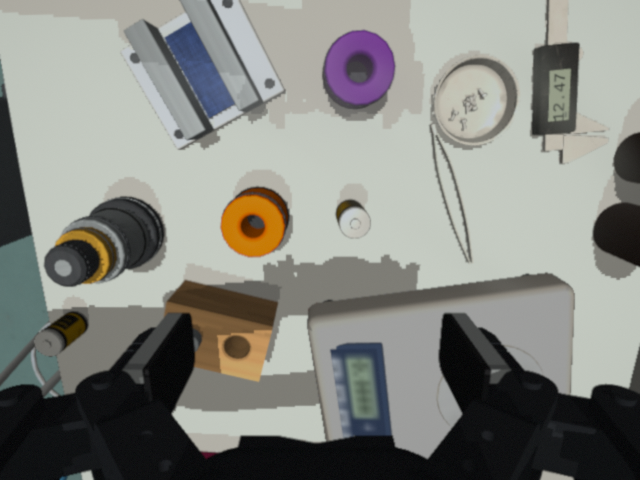

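```bash
cat >> h.py <<'E'
from scipy.optimize import least_squares
def pts(n,c,r,z0,z1):
    im,p=cloud(n); q=p.reshape(-1,3); m=np.isfinite(q[:,2])&(np.hypot(q[:,0]-c[0],q[:,1]-c[1])<r)&(q[:,2]>z0)&(q[:,2]<z1)
    return q[m],im.reshape(-1,3)[m]
def circ(q,R,c):
    f=least_squares(lambda a:np.hypot(q[:,0]-a[0],q[:,1]-a[1])-R,c[:2],loss='soft_l1',f_scale=1.)
    return f.x.round(1),len(q),round(float(np.median(abs(f.fun))),2)
def rect(q):
    r=cv2.minAreaRect(q[:,:2].astype(np.float32)); return np.round(r[0],1),np.round(r[1],1),round(r[2],1)
E
cat > m.py <<'E'
from h import *
import sys
for n in sys.argv[1:]:
    print(n)
    for nm,c,R,z0,z1 in [('body',(450,-18),26,38,66),('base',(450,-18),32,5,18),('collar',(450,-18),21,75,84),('head',(450,-18),15,90,105),('fixcol',(446,-200),22.5,14,22),('postft',(446,-200),31,2,8),('cella',(388,-114),13,5,40),('cellb',(650,-2),13,5,40)]:
        q,_=pts(n,c,R+10,z0,z1)
        if len(q)>20: print(nm,circ(q,R,c))
    for nm,c,r,z0,z1 in [('headtop',(450,-18),20,104,112),('block',(535,-108),75,48.5,55),('parked',(517,-107),18,58,70),('post',(446,-200),12,42,58),('rails',(532,113),65,34,42),('felt',(532,113),50,5,16),('plate',(532,113),80,5,11),('bin',(548,-332),140,45,55)]:
        q,_=pts(n,c,r,z0,z1)
        if len(q)>15: print(nm,len(q),q.mean(0).round(1),rect(q))
E
python3 m.py side scene wrist
```

```text
side
body (array([450.5, -21.4]), 372, 0.6)
base (array([451.2, -21.4]), 208, 0.59)
collar (array([450.3, -21.4]), 117, 0.57)
head (array([450.2, -21.1]), 158, 0.57)
fixcol (array([ 445.3, -202.4]), 84, 0.63)
postft (array([ 445.8, -202.5]), 140, 1.65)
cella (array([ 384.3, -115. ]), 226, 0.6)
cellb (array([653.9,  -4.4]), 243, 0.53)
headtop 235 [449.7 -18.8 107.8] (array([449.7, -20.2]), array([29.1, 28.5]), 23.4)
block 1144 [ 533.6 -105.6   52.1] (array([ 533.9, -108.2]), array([59.8, 93.7]), 75.8)
parked 106 [ 514.2 -101.1   63.2] (array([ 514.8, -102.5]), array([19., 20.]), 21.2)
post 36 [ 445.1 -198.9   51. ] (array([ 445.2, -199.6]), array([7.2, 7.6]), 58.3)
rails 1362 [528.  118.8  38.4] (array([529.2, 115.8]), array([66.3, 92.3]), 27.1)
felt 1681 [531.3 119.   10. ] (array([530.8, 117.2]), array([99.4, 90.5]), 16.3)
plate 1902 [528.7 121.8   8.6] (array([529.2, 115.9]), array([106.7,  92.2]), 27.2)
bin 1011 [ 552.  -325.7   49.4] (array([ 549.5, -307.9]), array([179.3, 215.3]), 87.0)
scene
body (array([450.3, -22.7]), 346, 0.62)
base (array([450.2, -22.6]), 182, 0.54)
collar 
[... 965 characters left out ...]
ray([451.6, -22.6]), 426, 0.25)
collar (array([451.1, -22.4]), 382, 0.32)
head (array([451.7, -22.4]), 624, 0.42)
cella (array([ 384.2, -116.7]), 736, 0.38)
cellb (array([654.9,  -6.3]), 219, 0.16)
headtop 1375 [453.2 -21.1 107.3] (array([452.2, -22. ]), array([29.5, 28.8]), 21.1)
block 4123 [ 546.5 -108.4   51.7] (array([ 535.4, -109.4]), array([57.8, 92.1]), 75.2)
parked 92 [ 523.7 -102.5   62.4] (array([ 523.9, -103.3]), array([ 4.3, 15.4]), 4.8)
rails 5911 [530.9 113.4  37.5] (array([530.7, 114. ]), array([66.8, 89.9]), 27.1)
felt 6002 [536.3 116.4   9.3] (array([531.3, 114.4]), array([99.7, 90.1]), 27.1)
plate 7088 [536.3 115.5   8.4] (array([530.5, 114.1]), array([106.4,  90.1]), 27.0)
```

Units first: turns go in shares of pi/2 rad. So -1.309 rad / 1.5708 = -0.8333.

>>> {"name": "move_arm", "arguments": {
  "motion": [
    [0,0,-0.1019,-0.0025,-0.022,0.01,0.05],
    [0,0,-0.2101,-0.0055,-0.044,0.02,0.05],
    [0,0,-0.3119,-0.008,-0.065,0.03,0.05],
    [0,0,-0.417,-0.011,-0.087,0.04,0.05],
    [0,0,-0.522,-0.014,-0.109,0.05,0.05],
    [0,0,-0.6239,-0.0165,-0.131,0.06,0.05],
    [0,0,-0.7289,-0.019,-0.152,0.07,0.05],
    [0,0,-0.8333,-0.022,-0.174,0.08,0.05]
  ]
}}

```text
clock: 1.15
eef_pos: [450.2, -22.1, 150.9]
tcp_rot: [3.142, -0.0, 2.885]
contact_force: [-0.2, -0.2, 0.1]
opening: 0.58
grasp_force: 0.0
```

```bash
cat > go.py <<'E'
# usage: go.py x y z phi(deg) -> tool-frame delta from the present pose; prints 2-D state too
import sys
from h import *
from scipy.spatial.transform import Rotation as Ro
def go(x,y,z,phi):
    s=sensors.sense(); R=Ro.from_euler('xyz',s['tcp_rot']); t=np.radians(phi)
    G=Ro.from_matrix(np.array([[-np.sin(t),np.cos(t),0],[np.cos(t),np.sin(t),0],[0,0,-1.]]))
    print('turn',(R.inv()*G).as_rotvec().round(3),'shift',(R.inv().apply(np.array([x,y,z])-s['eef_pos'])/1000).round(4))
def st():
    s=sensors.sense(); R=Ro.from_euler('xyz',s['tcp_rot']).as_matrix()
    print('t',round(s['clock'],2),'pos',s['eef_pos'].round(1),'phi',np.degrees(np.arctan2(R[1,1],R[0,1])).round(1),'z',R[:,2].round(3),'open',round(s['opening']*85.4,1),'F',s['contact_force'].round(1),'g',round(s['grasp_force'],1),'q6',s['qpos'][5].round(2))
if __name__=='__main__':
    st(); a=list(map(float,sys.argv[1:]))
    for i in range(0,len(a),4): go(*a[i:i+4])
E
python3 go.py 451 -22 89 75; python3 - <<'E'
from h import *
snap('wrist','w1.png')
E
python3 m.py wrist
```

```text
t 1.15 pos [450.2 -22.1 150.9] phi 75.3 z [-0.  0. -1.] open 49.5 F [-0.2 -0.2  0.1] g 0.0 q6 -1.37
turn [ 0.    -0.     0.005] shift [-0.0007  0.0003  0.0619]
wrist
body (array([451.9, -22.2]), 620, 0.24)
base (array([451.8, -22.3]), 245, 0.24)
collar (array([451.9, -22.2]), 341, 0.24)
head (array([451.7, -22.1]), 598, 0.38)
fixcol (array([ 446.4, -203.1]), 441, 0.28)
postft (array([ 446.6, -203.9]), 567, 0.47)
cella (array([ 384. , -116.4]), 695, 0.28)
headtop 2808 [450.5 -21.8 107.4] (array([451.6, -22. ]), array([29.5, 29.5]), 36.5)
block 2590 [533.3 -93.2  51.7] (array([ 531.4, -108.6]), array([56.3, 85.4]), 75.6)
post 278 [ 445.7 -200.4   50.5] (array([ 446.3, -201.1]), array([9.1, 7.4]), 7.7)
rails 6981 [526.9 114.2  37.4] (array([530.4, 113.9]), array([68.3, 90.3]), 27.0)
felt 4590 [520.  108.8   9.8] (array([516.1, 106.7]), array([65.9, 90.1]), 27.3)
plate 5314 [505.9 102.7   8.2] (array([514.1, 105.8]), array([70.2, 90.2]), 27.3)
bin 280 [ 516.6 -267.7   49.3] (array([ 514.5, -266.8]), array([ 8.2, 28.9]), 71.2)
```

>>> {"name": "move_arm", "arguments": {
  "motion": [
    [0,0,0,-0.0015,0.0004,0.02,0.05],
    [0,0,0,-0.0015,0.0004,0.04,0.05],
    [0,0,0,-0.0015,0.0004,0.054,0.05],
    [0,0,0,-0.0015,0.0004,0.0615,0.05],
    [0,0,0,-0.0015,0.0004,0.0615,0.02],
    [0,0,0,-0.0015,0.0004,0.0615,0.02],
    [0,0,0,-0.0015,0.0004,0.0615,0.02],
    [0,0,0,-0.0015,0.0004,0.0615,0.02]
  ],
  "grip_force": 40
}}

```text
clock: 2.2
eef_pos: [452.6, -22.1, 90.0]
tcp_rot: [-3.142, 0.0, 2.88]
contact_force: [-0.9, -2.5, -0.2]
opening: 0.334
grasp_force: 39.7
```

```bash
python3 go.py 451 -22 160 75; python3 - <<'E'
from h import *
snap('side'); snap('scene')
E
python3 m.py side | grep -E 'head|collar|body'
```

```text
t 2.2 pos [452.6 -22.1  90. ] phi 75.0 z [ 0. -0. -1.] open 28.5 F [-0.9 -2.5 -0.2] g 39.7 q6 -1.36
turn [-0.  0.  0.] shift [ 0.0016 -0.0003 -0.07  ]
body (array([450.6, -21.4]), 383, 0.62)
collar (array([450.4, -21.6]), 125, 0.6)
head (array([452.7, -14.7]), 124, 2.35)
headtop 142 [443.1 -19.2 108.1] (array([442.6, -17.5]), array([38. , 14.5]), 89.0)
```

>>> {"name": "move_arm", "arguments": {
  "motion": [
    [0,0,0,0,0,-0.006,0.02],
    [0,0,0,0,0,-0.016,0.02],
    [0,0,0,0,0,-0.028,0.02],
    [0,0,0,0,0,-0.04,0.02],
    [0,0,0,0,0,-0.052,0.02],
    [0,0,0,0,0,-0.064,0.02],
    [0,0,0,0,0,-0.074,0.02],
    [0,0,0,0,0,-0.08,0.02]
  ]
}}

```text
clock: 3.3
eef_pos: [452.7, -22.0, 170.5]
tcp_rot: [3.141, 0.001, 2.88]
contact_force: [0.8, 0.7, -0.9]
opening: 0.333
grasp_force: 39.7
```

```bash
cat > hole.py <<'E'
from h import *
# predicted hole centre: fit circle to the inner edge of the block-top region in a 0.5 mm map
for n in ['wrist','side','scene']:
    q,_=pts(n,(554.7,-114.6),24,49,55)
    g,_=pts(n,(535,-109),75,49,55)
    if len(q)<50: continue
    # polar: nearest top point per angular sector
    c=np.array([554.7,-114.6])
    for _ in range(6):
        d=q[:,:2]-c; a=((np.arctan2(d[:,1],d[:,0])+np.pi)/(2*np.pi)*24).astype(int)%24; r=np.hypot(*d.T)
        e=np.array([q[np.where(a==k)[0][np.argmin(r[a==k])],:2] for k in range(24) if (a==k).any()])
        f=least_squares(lambda p:np.hypot(e[:,0]-p[0],e[:,1]-p[1])-p[2],[*c,12],loss='soft_l1'); c=f.x[:2]
    print(n,'hole',f.x.round(1),len(e),'block',rect(g))
E
python3 - <<'E'
from h import *
for n in('wrist','side','scene'): snap(n,n+'2.png')
E
python3 hole.py; python3 go.py 554.7 -114.6 170 75; python3 m.py side wrist| grep -E 'collar|body|wrist|post|fix'
```

```text
side hole [ 553.9 -112.7   11.7] 24 block (array([ 534.2, -107.8]), array([59.9, 93.7]), 75.3)
scene hole [ 552.4 -113.6   12.7] 24 block (array([ 534.2, -108.9]), array([60.4, 94.9]), 74.5)
t 3.45 pos [452.7 -22.  169.9] phi 75.0 z [ 0. -0. -1.] open 28.4 F [ 0.6  0.4 -0.7] g 39.7 q6 -1.36
turn [ 0.  0. -0.] shift [-0.1225 -0.063  -0.    ]
body (array([450.6, -21.4]), 384, 0.62)
collar (array([450.1, -20.2]), 184, 1.62)
fixcol (array([ 445.4, -202.6]), 90, 0.72)
postft (array([ 445.4, -202.6]), 119, 1.74)
post 36 [ 444.9 -199.3   50.1] (array([ 445.3, -200. ]), array([7. , 6.9]), 28.3)
wrist
body (array([447.2,  -5.5]), 855, 4.96)
collar (array([451.5, -22.1]), 407, 0.55)
fixcol (array([ 446.4, -203.5]), 344, 0.31)
postft (array([ 446.7, -203.9]), 508, 0.53)
post 225 [ 445.5 -200.2   50.8] (array([ 445.5, -201. ]), array([8.8, 6.4]), 25.5)
```

>>> {"name": "move_arm", "arguments": {
  "motion": [
    [0,0,0,-0.012,-0.006,0,0.02],
    [0,0,0,-0.035,-0.018,0,0.02],
    [0,0,0,-0.062,-0.031,0.005,0.02],
    [0,0,0,-0.09,-0.045,0.015,0.02],
    [0,0,0,-0.11,-0.056,0.025,0.02],
    [0,0,0,-0.12,-0.061,0.035,0.02],
    [0,0,0,-0.123,-0.0623,0.042,0.02],
    [0,0,0,-0.123,-0.0623,0.045,0.02]
  ]
}}

```text
clock: 4.45
eef_pos: [554.6, -113.7, 124.1]
tcp_rot: [-3.142, -0.001, 2.88]
contact_force: [-1.0, 0.3, -0.7]
opening: 0.333
grasp_force: 39.7
```

```bash
python3 go.py 555 -114 115 75; python3 - <<'E'
from h import *
for n in('side','scene'):
    snap(n,n+'3.png')
    for z0,z1,R in [(83,118,8)]:
        q,_=pts(n,(555,-114),18,z0,z1); print(n,'stem',circ(q,R,(555,-114)),q.mean(0).round(1))
E
python3 hole.py
```

```text
t 4.45 pos [ 554.6 -113.7  124.1] phi 75.0 z [-0.001  0.    -1.   ] open 28.5 F [-1.   0.3 -0.7] g 39.7 q6 -1.51
turn [-0.    -0.001  0.   ] shift [-0.0005 -0.0002  0.0091]
side stem (array([ 552.6, -112.6]), 135, 0.65) [ 550.4 -106.7   98.7]
scene stem (array([ 552.1, -113.7]), 113, 0.64) [ 548.6 -108.5  100.7]
side hole [ 553.7 -112.7   11.6] 24 block (array([ 534.4, -108.3]), array([59.5, 93.9]), 74.8)
scene hole [ 552.1 -114.2   12.5] 24 block (array([ 533.9, -109.7]), array([60.7, 95.3]), 74.1)
```

>>> {"name": "move_arm", "arguments": {
  "motion": [
    [0,0,0,-0.0008,-0.0002,0.01,0.02],
    [0,0,0,-0.0008,-0.0002,0.02,0.02],
    [0,0,0,-0.0008,-0.0002,0.03,0.02],
    [0,0,0,-0.0008,-0.0002,0.04,0.02],
    [0,0,0,-0.0008,-0.0002,0.05,0.02],
    [0,0,0,-0.0008,-0.0002,0.058,0.02],
    [0,0,0,-0.0008,-0.0002,0.063,0.02],
    [0,0,0,-0.0008,-0.0002,0.0655,0.02]
  ]
}}

```text
clock: 5.55
eef_pos: [555.9, -114.4, 59.0]
tcp_rot: [3.142, -0.0, 2.88]
contact_force: [0.2, 0.8, -1.1]
opening: 0.329
grasp_force: 39.7
```

```bash
python3 go.py 555.4 -114 56 75
```

```text
t 5.55 pos [ 555.9 -114.4   59. ] phi 75.0 z [-0.  0. -1.] open 28.1 F [ 0.2  0.8 -1.1] g 39.7 q6 -1.51
turn [ 0. -0. -0.] shift [0.0006 0.0002 0.003 ]
```

>>> {"name": "move_arm", "arguments": {
  "motion": [
    [0,0,0,0,0,0.0005,0.02],
    [0,0,0,0,0,0.001,0.02],
    [0,0,0,0,0,0.0015,0.02],
    [0,0,0,0,0,0.002,0.02],
    [0,0,0,0,0,0.0025,0.02],
    [0,0,0,0,0,0.003,0.02],
    [0,0,0,0,0,0.003,0.02],
    [0,0,0,0,0,0.003,0.02]
  ]
}}

```text
clock: 6.55
eef_pos: [556.0, -114.4, 56.3]
tcp_rot: [-3.142, -0.0, 2.88]
contact_force: [-0.3, -0.4, -1.0]
opening: 0.333
grasp_force: 39.7
```

>>> {"name": "move_arm", "arguments": {
  "motion": [
    [0,0,0,0,0,0.0005,0.02],
    [0,0,0,0,0,0.001,0.02],
    [0,0,0,0,0,0.001,0.02],
    [0,0,0,0,0,0.001,0.04],
    [0,0,0,0,0,0.001,0.05],
    [0,0,0,0,0,0.001,0.05],
    [0,0,0,0,0,0.001,0.05],
    [0,0,0,0,0,-0.01,0.05]
  ]
}}

```text
clock: 7.55
eef_pos: [555.3, -114.3, 65.9]
tcp_rot: [-3.141, -0.002, 2.88]
contact_force: [0.1, -0.2, 0.9]
opening: 0.585
grasp_force: 0.0
```

```bash
python3 go.py 451.7 -22.1 150 75; python3 - <<'E'
from h import *
for n in('side','wrist'):
    snap(n,n+'4.png')
    q,_=pts(n,(555,-114),20,56,72);print(n,circ(q,15,(555,-114)))
    q,_=pts(n,(555,-114),20,70,80);print(n,'top',np.median(q,0).round(1) if len(q) else None)
E
```

```text
t 7.55 pos [ 555.3 -114.3   65.9] phi 75.0 z [-0.002  0.    -1.   ] open 49.9 F [ 0.1 -0.2  0.9] g 0.0 q6 -1.51
turn [-0.    -0.002 -0.   ] shift [ 0.124   0.0622 -0.0838]
side (array([ 554.1, -113.3]), 88, 0.78)
side top [ 549.3 -111.3   74. ]
wrist (array([ 555.3, -114.1]), 1571, 0.44)
wrist top [ 553.4 -113.6   73.6]
```

>>> {"name": "move_arm", "arguments": {
  "motion": [
    [0,0,0,0,0,-0.03,0.06],
    [0,0,0,0,0,-0.07,0.06],
    [0,0,0,0.02,0.01,-0.09,0.06],
    [0,0,0,0.055,0.0275,-0.09,0.06],
    [0,0,0,0.09,0.045,-0.085,0.06],
    [0,0,0,0.115,0.0575,-0.08,0.06],
    [0,0,0,0.1237,0.0622,-0.07,0.06],
    [0,0,0,0.1237,0.0622,-0.06,0.06]
  ]
}}

```text
clock: 8.65
eef_pos: [453.0, -22.2, 126.0]
tcp_rot: [3.141, 0.001, 2.881]
contact_force: [-0.2, -0.4, -0.7]
opening: 0.701
grasp_force: 0.0
```

```bash
python3 go.py 451.7 -22.1 74 75; python3 - <<'E'
from h import *
snap('wrist')
E
python3 m.py wrist | grep -E 'collar|body'
```

```text
t 8.65 pos [453.  -22.2 126. ] phi 75.0 z [ 0.001 -0.    -1.   ] open 59.9 F [-0.2 -0.4 -0.7] g 0.0 q6 -1.36
turn [0.    0.001 0.001] shift [ 0.0013 -0.0002  0.052 ]
body (array([450.6, -21.9]), 1371, 1.46)
collar (array([443.5, -15. ]), 838, 4.05)
```

>>> {"name": "move_arm", "arguments": {
  "motion": [
    [0,0,0,0.0012,0,0.02,0.06],
    [0,0,0,0.0012,0,0.038,0.06],
    [0,0,0,0.0012,0,0.048,0.06],
    [0,0,0,0.0012,0,0.052,0.06],
    [0,0,0,0.0012,0,0.052,0.035],
    [0,0,0,0.0012,0,0.052,0.035],
    [0,0,0,0.0012,0,0.052,0.035],
    [0,0,0,0.0012,0,0.052,0.035]
  ],
  "grip_force": 40
}}

```text
clock: 9.7
eef_pos: [451.8, -22.0, 74.7]
tcp_rot: [3.141, 0.001, 2.88]
contact_force: [-0.7, -1.4, 3.4]
opening: 0.444
grasp_force: 40.6
```

```bash
python3 go.py 451.7 -22.1 134 75
```

```text
t 9.7 pos [451.8 -22.   74.7] phi 75.0 z [ 0.001 -0.    -1.   ] open 37.9 F [-0.7 -1.4  3.4] g 40.6 q6 -1.36
turn [0.    0.001 0.   ] shift [ 0.     -0.0001 -0.0593]
```

>>> {"name": "move_arm", "arguments": {
  "motion": [
    [0,0,0,0,0,-0.005,0.035],
    [0,0,0,0,0,-0.012,0.035],
    [0,0,0,0,0,-0.02,0.035],
    [0,0,0,0,0,-0.03,0.035],
    [0,0,0,0,0,-0.04,0.035],
    [0,0,0,0,0,-0.05,0.035],
    [0,0,0,0,0,-0.06,0.035],
    [0,0,0,0,0,-0.065,0.035]
  ]
}}

```text
clock: 10.7
eef_pos: [451.7, -22.0, 140.1]
tcp_rot: [3.141, 0.001, 2.88]
contact_force: [0.1, 0.4, -1.2]
opening: 0.446
grasp_force: 40.3
```

```bash
python3 go.py 446 -203 134 75; python3 - <<'E'
from h import *
im,_,_=snap('side'); cv2.imwrite('pics/s5.png',cv2.resize(im[170:350,260:460,::-1],None,fx=3,fy=3,interpolation=2))
E
python3 m.py side | grep -E 'body|fix|post|foot'
```

```text
t 10.7 pos [451.7 -22.  140.1] phi 75.0 z [ 0.001 -0.    -1.   ] open 38.1 F [ 0.1  0.4 -1.2] g 40.3 q6 -1.36
turn [0.    0.001 0.   ] shift [-0.0413 -0.1763  0.0061]
body (array([450.6, -21. ]), 449, 0.77)
fixcol (array([ 445.3, -202.3]), 76, 0.73)
postft (array([ 446.2, -202.7]), 92, 1.16)
post 36 [ 445.1 -198.9   49.8] (array([ 445.4, -198.4]), array([6.3, 8.3]), 84.2)
```

View pics/s5.png

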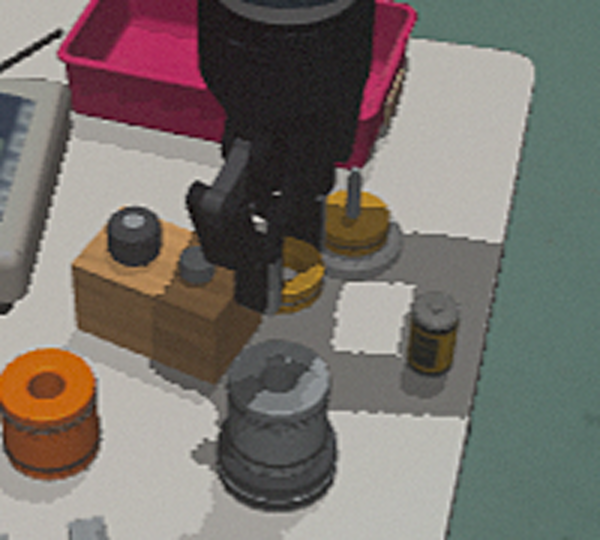

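>>> {"name": "move_arm", "arguments": {
  "motion": [
    [0,0,0,-0.004,-0.015,0,0.035],
    [0,0,0,-0.011,-0.047,0,0.035],
    [0,0,0,-0.02,-0.085,0,0.035],
    [0,0,0,-0.029,-0.122,0.01,0.035],
    [0,0,0,-0.036,-0.152,0.025,0.035],
    [0,0,0,-0.04,-0.17,0.04,0.035],
    [0,0,0,-0.0418,-0.1764,0.048,0.035],
    [0,0,0,-0.0418,-0.1764,0.05,0.035]
  ]
}}

```text
clock: 11.75
eef_pos: [445.7, -202.9, 88.5]
tcp_rot: [3.141, -0.001, 2.879]
contact_force: [-0.2, 0.5, -0.7]
opening: 0.445
grasp_force: 40.4
```

```bash
python3 go.py 446.4 -203.2 30 75; python3 - <<'E'
from h import *
for n in('side','scene'):
    im,_,_=snap(n,n+'6.png')
    q,_=pts(n,(446,-203),28,84,101);print(n,len(q),circ(q[:],21,(446,-203)),np.median(q,0).round(1))
im=cv2.imread('pics/side6.png');cv2.imwrite('pics/s6.png',cv2.resize(im[170:310,300:460],None,fx=4,fy=4,interpolation=2))
E
python3 m.py side scene| grep -E 'fix|post|s'
```

```text
t 11.75 pos [ 445.7 -202.9   88.5] phi 75.0 z [-0.001  0.001 -1.   ] open 38.0 F [-0.2  0.5 -0.7] g 40.4 q6 -1.74
turn [ 0.    -0.001 -0.   ] shift [-0.0009 -0.0001  0.0585]
side 185 (array([ 449.5, -198. ]), 185, 2.42) [ 434.8 -193.5   98. ]
scene 178 (array([ 447.8, -198.1]), 178, 2.65) [ 435.9 -196.4   96.3]
side
base (array([450.9, -21.4]), 200, 0.56)
fixcol (array([ 445.6, -202.2]), 90, 0.58)
postft (array([ 445.5, -202.3]), 138, 1.48)
post 35 [ 444.9 -199.3   50.3] (array([ 443.7, -199.2]), array([6.8, 9.4]), 47.3)
rails 1354 [527.9 118.7  38.3] (array([529.2, 115.9]), array([66.4, 92.4]), 27.3)
scene
base (array([450.3, -22.7]), 177, 0.55)
fixcol (array([ 445.3, -203.6]), 71, 0.59)
postft (array([ 445.3, -203.5]), 85, 0.99)
post 29 [ 444.  -201.1   49.2] (array([ 444.2, -201.1]), array([9. , 7.8]), 20.4)
rails 846 [526.4 118.2  39.1] (array([528.6, 114.8]), array([67. , 91.3]), 27.4)
```

View pics/s6.png

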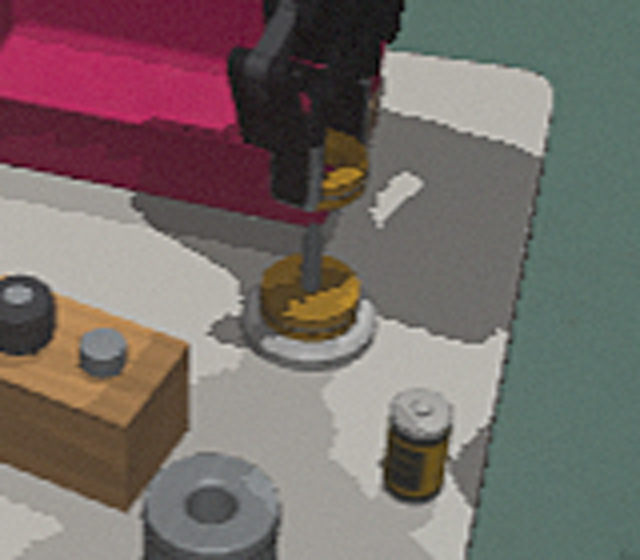

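>>> {"name": "move_arm", "arguments": {
  "motion": [
    [0,0,0,-0.0008,-0.0001,0.008,0.035],
    [0,0,0,-0.0008,-0.0001,0.018,0.035],
    [0,0,0,-0.0008,-0.0001,0.028,0.035],
    [0,0,0,-0.0008,-0.0001,0.038,0.035],
    [0,0,0,-0.0008,-0.0001,0.046,0.035],
    [0,0,0,-0.0008,-0.0001,0.053,0.035],
    [0,0,0,-0.0008,-0.0001,0.057,0.035],
    [0,0,0,-0.0008,-0.0001,0.0585,0.035]
  ]
}}

```text
clock: 12.85
eef_pos: [446.8, -203.5, 30.6]
tcp_rot: [3.142, -0.0, 2.88]
contact_force: [-1.4, 0.4, -1.7]
opening: 0.446
grasp_force: 40.4
```

>>> {"name": "move_arm", "arguments": {
  "motion": [
    [0,0,0,0,0,0.0006,0.035],
    [0,0,0,0,0,0.0012,0.035],
    [0,0,0,0,0,0.0018,0.035],
    [0,0,0,0,0,0.0024,0.035],
    [0,0,0,0,0,0.0028,0.035],
    [0,0,0,0,0,0.0032,0.035],
    [0,0,0,0,0,0.0032,0.035]
  ]
}}

```text
clock: 13.72
eef_pos: [446.9, -203.5, 27.6]
tcp_rot: [3.142, -0.0, 2.88]
contact_force: [0.1, -0.3, -1.3]
opening: 0.446
grasp_force: 40.4
```

>>> {"name": "move_arm", "arguments": {
  "motion": [
    [0,0,0,0,0,0.0004,0.035],
    [0,0,0,0,0,0.0008,0.035],
    [0,0,0,0,0,0.0012,0.035],
    [0,0,0,0,0,0.0012,0.035]
  ]
}}

```text
clock: 14.22
eef_pos: [446.9, -203.6, 27.2]
tcp_rot: [-3.142, 0.0, 2.88]
contact_force: [-3.6, 0.5, 13.4]
opening: 0.443
grasp_force: 41.9
```

Contact at 13 N with the collar seated, so I release and retreat.

>>> {"name": "move_arm", "arguments": {
  "motion": [
    [0,0,0,0,0,0,0.045],
    [0,0,0,0,0,0,0.055],
    [0,0,0,0,0,0,0.055],
    [0,0,0,0,0,0,0.055],
    [0,0,0,0,0,-0.02,0.055],
    [0,0,0,0,0,-0.05,0.055],
    [0,0,0,0,0,-0.09,0.06],
    [0,0,0,0,0,-0.13,0.065]
  ]
}}

```text
clock: 15.22
eef_pos: [446.6, -203.4, 157.4]
tcp_rot: [3.142, -0.001, 2.88]
contact_force: [0.1, -0.8, -0.4]
opening: 0.76
grasp_force: 0.0
```

```bash
python3 go.py 451.7 -22.1 134 75 451.7 -22.1 134 27; python3 - <<'E'
from h import *
for n in('side','wrist'):
    im,_,_=snap(n,n+'7.png')
    q,_=pts(n,(446,-203),32,28,36);print(n,circ(q,21,(446,-203)))
    q,_=pts(n,(446,-203),20,36,41);print('top',len(q),np.median(q,0).round(1))
E
python3 m.py side wrist| grep -E 'bin|body|rails|base'
```

```text
t 15.22 pos [ 446.6 -203.4  157.4] phi 75.0 z [-0.001  0.    -1.   ] open 64.9 F [ 0.1 -0.8 -0.4] g 0.0 q6 -1.74
turn [ 0.    -0.001  0.   ] shift [0.042  0.1764 0.0234]
turn [-0.    -0.001  0.838] shift [0.042  0.1764 0.0234]
side (array([ 445.9, -202.6]), 116, 1.38)
top 169 [ 444.4 -200.7   38.6]
wrist (array([ 446.7, -203.5]), 325, 0.77)
top 2128 [ 444.6 -202.5   38.2]
body (array([450.5, -21.2]), 454, 0.81)
base (array([451.1, -21.5]), 206, 0.64)
rails 1355 [528.  118.8  38.3] (array([529.2, 116.3]), array([66.8, 92.3]), 27.7)
bin 945 [ 556.8 -319.8   49.4] (array([ 549., -309.]), array([180.1, 214.4]), 87.4)
body (array([451.5, -22.5]), 2963, 0.6)
base (array([451.7, -22.2]), 819, 0.27)
bin 4618 [ 483.9 -320.1   49.4] (array([ 524.1, -330.8]), array([128.9, 166.7]), 85.9)
```

>>> {"name": "move_arm", "arguments": {
  "motion": [
    [0,0,0,0.005,0.02,0,0.075],
    [0,0,0,0.016,0.065,0,0.075],
    [0,0,0,0.027,0.115,0,0.075],
    [0,0,0,0.037,0.155,0.01,0.075],
    [0,0,0,0.0415,0.173,0.02,0.075],
    [0,0,0,0.042,0.1764,0.035,0.075],
    [0,0,0,0.042,0.1764,0.05,0.075],
    [0,0,0,0.042,0.1764,0.055,0.075]
  ]
}}

```text
clock: 16.32
eef_pos: [451.1, -23.0, 99.9]
tcp_rot: [-3.141, -0.002, 2.879]
contact_force: [0.4, -1.0, -0.7]
opening: 0.88
grasp_force: 0.0
```

```bash
python3 go.py 451.7 -22.1 36 75
```

```text
t 16.32 pos [451.1 -23.   99.9] phi 74.9 z [-0.002 -0.    -1.   ] open 75.1 F [ 0.4 -1.  -0.7] g 0.0 q6 -1.36
turn [-0.001 -0.002 -0.001] shift [-0.0005  0.001   0.0639]
```

>>> {"name": "move_arm", "arguments": {
  "motion": [
    [0,0,0,-0.0003,0.0005,0.02,0.075],
    [0,0,0,-0.0003,0.0005,0.042,0.075],
    [0,0,0,-0.0003,0.0005,0.058,0.075],
    [0,0,0,-0.0003,0.0005,0.064,0.075],
    [0,0,0,-0.0003,0.0005,0.064,0.045],
    [0,0,0,-0.0003,0.0005,0.064,0.045],
    [0,0,0,-0.0003,0.0005,0.064,0.045],
    [0,0,0,-0.0003,0.0005,0.064,0.045]
  ],
  "grip_force": 80
}}

```text
clock: 17.32
eef_pos: [452.7, -22.2, 38.0]
tcp_rot: [-3.141, 0.001, 2.88]
contact_force: [-1.5, -4.0, 7.3]
opening: 0.551
grasp_force: 83.5
```

```bash
python3 go.py 451.7 -22.1 100 75
```

```text
t 17.32 pos [452.7 -22.2  38. ] phi 75.0 z [ 0.001 -0.    -1.   ] open 47.1 F [-1.5 -4.   7.3] g 83.5 q6 -1.36
turn [-0.     0.001  0.   ] shift [ 0.0009 -0.0002 -0.062 ]
```

>>> {"name": "move_arm", "arguments": {
  "motion": [
    [0,0,0,0,0,-0.003,0.045],
    [0,0,0,0,0,-0.008,0.045],
    [0,0,0,0,0,-0.015,0.045],
    [0,0,0,0,0,-0.024,0.045],
    [0,0,0,0,0,-0.034,0.045],
    [0,0,0,0,0,-0.044,0.045],
    [0,0,0,0,0,-0.052,0.045],
    [0,0,0,0,0,-0.056,0.045]
  ]
}}

```text
clock: 18.32
eef_pos: [452.6, -21.9, 94.0]
tcp_rot: [3.141, 0.001, 2.88]
contact_force: [-0.5, -0.8, -4.6]
opening: 0.555
grasp_force: 82.8
```

```bash
python3 go.py 530.7 114 90 75; python3 - <<'E'
from h import *
im,_,_=snap('side'); 
q,_=pts('side',(452,-21),40,5,18);print(circ(q,32,(452,-21)))
q,_=pts('side',(452,-21),36,80,120);print(len(q),circ(q,26,(452,-21)),q[:,2].min())
E
```

```text
t 18.32 pos [452.6 -21.9  94. ] phi 75.0 z [ 0.001 -0.    -1.   ] open 47.4 F [-0.5 -0.8 -4.6] g 82.8 q6 -1.36
turn [ 0.     0.001 -0.   ] shift [-0.0403  0.1514  0.0041]
(array([451.1, -21.4]), 207, 0.64)
512 (array([451.3, -19.7]), 512, 0.93) 80.06351056305971
```

>>> {"name": "move_arm", "arguments": {
  "motion": [
    [0,0,0,-0.003,0.01,0,0.045],
    [0,0,0,-0.009,0.034,0,0.045],
    [0,0,0,-0.017,0.064,0,0.045],
    [0,0,0,-0.026,0.096,0,0.045],
    [0,0,0,-0.034,0.124,0,0.045],
    [0,0,0,-0.039,0.143,0.005,0.045],
    [0,0,0,-0.041,0.1512,0.014,0.045],
    [0,0,0,-0.041,0.1512,0.022,0.045]
  ]
}}

```text
clock: 19.38
eef_pos: [530.6, 113.6, 70.2]
tcp_rot: [-3.141, -0.001, 2.88]
contact_force: [-0.5, -0.3, -5.4]
opening: 0.557
grasp_force: 83.2
```

```bash
python3 go.py 531.4 114 54 75; python3 - <<'E'
from h import *
for n in ('side','scene'):
    snap(n,n+'8.png'); 
    q,_=pts(n,(531,115),36,60,100);print(n,len(q),circ(q,26,(531,115)))
E
python3 m.py side scene | grep -E 'base|rails|plate'
```

```text
t 19.38 pos [530.6 113.6  70.2] phi 75.0 z [-0.001 -0.    -1.   ] open 47.6 F [-0.5 -0.3 -5.4] g 83.2 q6 -1.1
turn [-0.001 -0.001  0.001] shift [-0.0007  0.0006  0.0162]
side 646 (array([529.2, 116.6]), 646, 1.33)
scene 731 (array([527.6, 114.1]), 731, 1.09)
base (array([451. , -21.3]), 203, 0.62)
rails 809 [520.1 134.2  38.5] (array([529.3, 115.6]), array([66.3, 92.1]), 27.2)
plate 1702 [526.8 125.4   8.5] (array([533.4, 120.5]), array([118.4,  95.4]), 27.4)
base (array([450.3, -22.7]), 183, 0.56)
rails 632 [517.6 124.4  39.1] (array([528.7, 114.8]), array([66.6, 90.5]), 27.3)
plate 739 [510.6 120.5   9.1] (array([527.8, 117.5]), array([110. ,  99.8]), 29.6)
```

>>> {"name": "move_arm", "arguments": {
  "motion": [
    [0,0,0,-0.0006,0.0004,0.004,0.045],
    [0,0,0,-0.0006,0.0004,0.008,0.045],
    [0,0,0,-0.0006,0.0004,0.011,0.045],
    [0,0,0,-0.0006,0.0004,0.0125,0.045],
    [0,0,0,-0.0006,0.0004,0.0133,0.045],
    [0,0,0,-0.0006,0.0004,0.014,0.045],
    [0,0,0,-0.0006,0.0004,0.0147,0.045],
    [0,0,0,-0.0006,0.0004,0.0147,0.045]
  ]
}}

```text
clock: 20.48
eef_pos: [531.8, 113.9, 56.7]
tcp_rot: [3.142, 0.0, 2.88]
contact_force: [0.0, -0.7, -5.1]
opening: 0.551
grasp_force: 83.2
```

>>> {"name": "move_arm", "arguments": {
  "motion": [
    [0,0,0,0,0,0.0005,0.045],
    [0,0,0,0,0,0.001,0.045],
    [0,0,0,0,0,0.0015,0.045],
    [0,0,0,0,0,0.002,0.045],
    [0,0,0,0,0,0.002,0.045]
  ]
}}

```text
clock: 21.1
eef_pos: [531.7, 113.8, 54.6]
tcp_rot: [-3.142, -0.0, 2.88]
contact_force: [-0.0, 0.3, -4.4]
opening: 0.555
grasp_force: 83.2
```

>>> {"name": "move_arm", "arguments": {
  "motion": [
    [0,0,0,0,0,0.0004,0.045],
    [0,0,0,0,0,0.0008,0.045],
    [0,0,0,0,0,0.0012,0.045],
    [0,0,0,0,0,0.0012,0.045]
  ]
}}

```text
clock: 21.6
eef_pos: [531.8, 113.8, 54.0]
tcp_rot: [3.142, 0.0, 2.88]
contact_force: [-3.5, -1.0, 5.1]
opening: 0.553
grasp_force: 84.5
```

>>> {"name": "move_arm", "arguments": {
  "motion": [
    [0,0,0,0,0,0,0.055],
    [0,0,0,0,0,0,0.065],
    [0,0,0,0,0,0,0.075],
    [0,0,0,0,0,0,0.075],
    [0,0,0,0,0,-0.015,0.075],
    [0,0,0,0,0,-0.04,0.075],
    [0,0,0,0,0,-0.08,0.08],
    [0,0,0,0,0,-0.12,0.085]
  ]
}}

```text
clock: 22.6
eef_pos: [531.7, 113.8, 175.6]
tcp_rot: [3.141, 0.0, 2.88]
contact_force: [-0.3, -0.1, -0.1]
opening: 0.994
grasp_force: 0.0
```

```bash
python3 go.py 451.7 -22.1 134 0; python3 - <<'E'
from h import *
for n in('side','wrist'):
    im,_,_=snap(n,n+'9.png')
    for z0,z1 in((45,62),(65,84)):
        q,_=pts(n,(531,115),36,z0,z1);print(n,circ(q,26,(531,115)))
    q,_=pts(n,(531,115),30,85,92);print('top',len(q),np.median(q,0).round(1), np.polyfit(q[:,0],q[:,2],1)[0].round(3),np.polyfit(q[:,1],q[:,2],1)[0].round(3))
E
python3 m.py side wrist| grep -E 'base|bin|rails|cell'
```

```text
t 22.6 pos [531.7 113.8 175.6] phi 75.0 z [ 0.  0. -1.] open 84.9 F [-0.3 -0.1 -0.1] g 0.0 q6 -1.1
turn [0.    0.    1.309] shift [ 0.0421 -0.152   0.0415]
side (array([529.8, 114.8]), 275, 0.54)
side (array([529.2, 115.3]), 404, 0.87)
top 796 [528.9 117.5  87.9] 0.005 -0.008
wrist (array([526.4, 134.1]), 810, 4.98)
wrist (array([529.7, 114.6]), 708, 1.69)
top 4932 [529.6 114.5  87.7] 0.001 -0.002
base (array([451. , -21.5]), 206, 0.65)
cella (array([ 384.4, -115.1]), 225, 0.63)
rails 847 [523.4 130.6  38.4] (array([528.9, 116.4]), array([66.5, 91.7]), 27.4)
bin 851 [ 533.8 -333.2   49.3] (array([ 547.2, -330.6]), array([134.7, 213. ]), 86.9)
base (array([451.7, -22.4]), 583, 0.24)
cellb (array([654.7,  -6.3]), 827, 0.34)
rails 3847 [518.8 116.1  37.8] (array([530.9, 114.2]), array([66.4, 90.1]), 27.1)
```

View pics/side9.png

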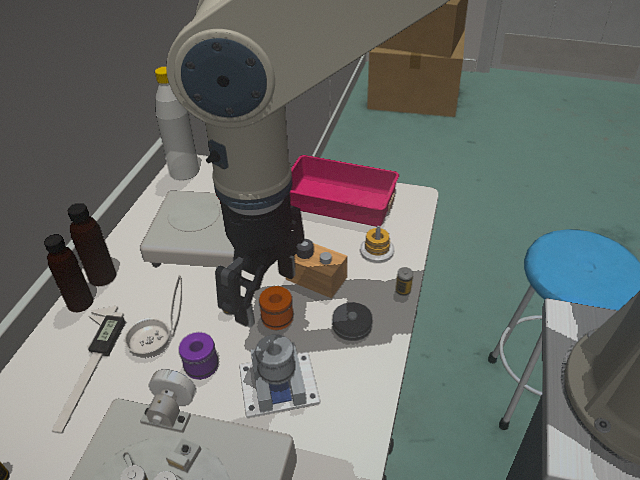

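In the tool's units: 1.36 rad / 1.5708 = 0.8658.

>>> {"name": "move_arm", "arguments": {
  "motion": [
    [0,0,0.1082,0.003,-0.01,0,0.085],
    [0,0,0.2165,0.008,-0.03,0,0.085],
    [0,0,0.3247,0.015,-0.055,0,0.085],
    [0,0,0.4329,0.023,-0.083,0.01,0.085],
    [0,0,0.5411,0.03,-0.11,0.03,0.085],
    [0,0,0.6494,0.037,-0.134,0.05,0.085],
    [0,0,0.7576,0.041,-0.148,0.065,0.085],
    [0,0,0.8658,0.0421,-0.152,0.075,0.085]
  ]
}}

```text
clock: 23.7
eef_pos: [450.7, -22.8, 97.9]
tcp_rot: [-3.14, 0.0, 1.513]
contact_force: [0.1, -0.2, -0.3]
opening: 0.997
grasp_force: 0.0
```

```bash
python3 go.py 451.7 -22.2 2 -3
```

```text
t 23.7 pos [450.7 -22.8  97.9] phi -3.3 z [-0.001  0.    -1.   ] open 85.1 F [ 0.1 -0.2 -0.3] g 0.0 q6 0.0
turn [-0.001  0.    -0.005] shift [0.0007 0.0011 0.0959]
```

>>> {"name": "move_arm", "arguments": {
  "motion": [
    [0,0,0,0.0005,0.001,0.03,0.085],
    [0,0,0,0.0005,0.001,0.06,0.085],
    [0,0,0,0.0005,0.001,0.08,0.085],
    [0,0,0,0.0005,0.001,0.091,0.085],
    [0,0,0,0.0005,0.001,0.097,0.085],
    [0,0,0,0.0005,0.001,0.097,0.085]
  ]
}}

```text
clock: 24.45
eef_pos: [452.9, -21.7, 1.6]
tcp_rot: [3.142, 0.0, 1.52]
contact_force: [-0.3, -1.0, 0.1]
opening: 0.997
grasp_force: 0.0
```

>>> {"name": "move_arm", "arguments": {
  "motion": [
    [0,0,0,0,0,0,0.07],
    [0,0,0,0,0,0,0.06],
    [0,0,0,0,0,0,0.055],
    [0,0,0,0,0,0,0.055],
    [0,0,0,0,0,0,0.055],
    [0,0,0,0,0,0,0.055]
  ],
  "grip_force": 80
}}

```text
clock: 25.2
eef_pos: [452.9, -21.7, 2.8]
tcp_rot: [3.141, 0.0, 1.52]
contact_force: [-3.8, -0.0, 17.1]
opening: 0.716
grasp_force: 82.1
```

>>> {"name": "move_arm", "arguments": {
  "motion": [
    [0,0,0,0,0,-0.003,0.055],
    [0,0,0,0,0,-0.01,0.055],
    [0,0,0,0,0,-0.022,0.055],
    [0,0,0,0,0,-0.04,0.055],
    [0,0,0,0,0,-0.06,0.055],
    [0,0,0,0,0,-0.08,0.055],
    [0,0,0,0,0,-0.1,0.055],
    [0,0,0,0,0,-0.11,0.055]
  ]
}}

```text
clock: 26.2
eef_pos: [453.3, -21.7, 112.9]
tcp_rot: [3.14, 0.0, 1.52]
contact_force: [0.5, 0.3, -4.2]
opening: 0.713
grasp_force: 87.4
```

```bash
python3 go.py 548.3 -331 110 -3 ; python3 - <<'E'
from h import *
im,_,_=snap('side'); cv2.imwrite('pics/s10.png',cv2.resize(im[130:350,250:450,::-1],None,fx=2.5,fy=2.5,interpolation=2))
q,_=pts('side',(452,-21),60,90,109);print(np.percentile(q[:,2],[0,2,50,98]).round(1),len(q))
E
python3 m.py side | grep bin
```

```text
t 26.2 pos [453.3 -21.7 112.9] phi -2.9 z [ 0.002 -0.    -1.   ] open 60.9 F [ 0.5  0.3 -4.2] g 87.4 q6 -0.0
turn [0.002 0.    0.001] shift [-0.3041  0.1107  0.0031]
bin 586 [ 576.1 -318.5   49.6] (array([ 549.4, -307.4]), array([182.4, 214. ]), 86.9)Traceback (most recent call last):
  File "<stdin>", line 3, in <module>
    return _quantile_unchecked(
        a, q, axis, out, overwrite_input, method, keepdims, weights)
    return _ureduce(a,
                    func=_quantile_ureduce_func,
    ...<5 lines>...
                    overwrite_input=overwrite_input,
                    method=method)
    r = func(a, **kwargs)
    result = _quantile(arr,
                       quantiles=q,
    ...<2 lines>...
                       out=out,
                       weights=wgt)
    slices_having_nans = np.isnan(arr[-1, ...])
                                  ~~~^^^^^^^^^
IndexError: index -1 is out of bounds for axis 0 with size 0
```

View pics/s10.png

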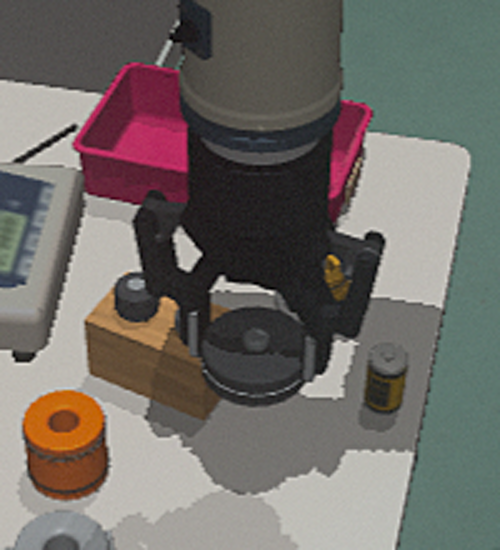

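>>> {"name": "move_arm", "arguments": {
  "motion": [
    [0,0,0,-0.012,0.004,0,0.055],
    [0,0,0,-0.045,0.016,0,0.055],
    [0,0,0,-0.095,0.034,0,0.055],
    [0,0,0,-0.15,0.054,0,0.055],
    [0,0,0,-0.205,0.074,0,0.055],
    [0,0,0,-0.255,0.092,0,0.055],
    [0,0,0,-0.29,0.105,0,0.055],
    [0,0,0,-0.304,0.1105,0,0.055]
  ]
}}

```text
clock: 27.25
eef_pos: [547.2, -333.4, 110.0]
tcp_rot: [-3.14, -0.0, 1.518]
contact_force: [-0.5, 0.6, -2.1]
opening: 0.712
grasp_force: 87.4
```

```bash
python3 - <<'E'
from h import *
snap('side');snap('scene');snap('wrist')
for n in('side','scene','wrist'):
    q,_=pts(n,(548,-332),140,46,53); q=q[(q[:,1]<-262)&(q[:,0]<662)&(q[:,0]>435)]
    if len(q)>50: print(n,len(q),rect(q))
E
python3 go.py 548.3 -331 6 -3
```

```text
side 816 (array([ 547.2, -329.6]), array([135.6, 214.3]), 85.7)
scene 550 (array([ 546.7, -330.8]), array([132.6, 215.7]), 85.7)
wrist 12209 (array([ 548.1, -332.2]), array([127.9, 214.6]), 85.9)
t 27.4 pos [ 546.8 -330.7  110.4] phi -3.0 z [-0.002  0.001 -1.   ] open 60.7 F [-0.4  1.  -3.2] g 87.4 q6 -0.49
turn [-0.002 -0.001  0.001] shift [-0.0003  0.0017  0.1044]
```

>>> {"name": "move_arm", "arguments": {
  "motion": [
    [0,0,0,-0.001,0.001,0.01,0.055],
    [0,0,0,-0.001,0.001,0.028,0.055],
    [0,0,0,-0.001,0.001,0.047,0.055],
    [0,0,0,-0.001,0.001,0.065,0.055],
    [0,0,0,-0.001,0.001,0.08,0.055],
    [0,0,0,-0.001,0.001,0.091,0.055],
    [0,0,0,-0.001,0.001,0.097,0.055],
    [0,0,0,-0.001,0.001,0.099,0.055]
  ]
}}

```text
clock: 28.4
eef_pos: [548.7, -332.0, 12.3]
tcp_rot: [3.142, -0.0, 1.52]
contact_force: [0.2, 0.5, -3.8]
opening: 0.711
grasp_force: 87.4
```

>>> {"name": "move_arm", "arguments": {
  "motion": [
    [0,0,0,0,0,0.0007,0.055],
    [0,0,0,0,0,0.0014,0.055],
    [0,0,0,0,0,0.0021,0.055],
    [0,0,0,0,0,0.0028,0.055],
    [0,0,0,0,0,0.0034,0.055],
    [0,0,0,0,0,0.0034,0.055]
  ]
}}

```text
clock: 29.15
eef_pos: [548.6, -331.9, 9.0]
tcp_rot: [-3.142, -0.0, 1.52]
contact_force: [-0.9, 0.5, -2.3]
opening: 0.709
grasp_force: 87.4
```

>>> {"name": "move_arm", "arguments": {
  "motion": [
    [0,0,0,0,0,0.0005,0.055],
    [0,0,0,0,0,0.001,0.055],
    [0,0,0,0,0,0.0015,0.055],
    [0,0,0,0,0,0.002,0.055],
    [0,0,0,0,0,0.0024,0.055],
    [0,0,0,0,0,0.0024,0.055]
  ]
}}

```text
clock: 29.9
eef_pos: [548.6, -331.9, 6.7]
tcp_rot: [3.142, -0.0, 1.52]
contact_force: [-1.5, -0.1, -2.5]
opening: 0.712
grasp_force: 87.4
```

>>> {"name": "move_arm", "arguments": {
  "motion": [
    [0,0,0,0,0,0.0004,0.055],
    [0,0,0,0,0,0.0008,0.055],
    [0,0,0,0,0,0.0012,0.055],
    [0,0,0,0,0,0.0012,0.055]
  ]
}}

```text
clock: 30.4
eef_pos: [548.7, -332.0, 6.0]
tcp_rot: [3.142, 0.0, 1.52]
contact_force: [-1.3, 2.3, 4.1]
opening: 0.714
grasp_force: 88.3
```

Contact with the floor, so I release and lift.

>>> {"name": "move_arm", "arguments": {
  "motion": [
    [0,0,0,0,0,0,0.065],
    [0,0,0,0,0,0,0.075],
    [0,0,0,0,0,0,0.082],
    [0,0,0,0,0,0,0.082],
    [0,0,0,0,0,-0.015,0.082],
    [0,0,0,0,0,-0.05,0.082],
    [0,0,0,0,0,-0.1,0.082],
    [0,0,0,0,0,-0.16,0.082]
  ]
}}

```text
clock: 31.4
eef_pos: [548.1, -331.6, 167.3]
tcp_rot: [-3.141, -0.0, 1.52]
contact_force: [0.6, -1.1, -0.5]
opening: 0.959
grasp_force: 0.0
```

>>> {"name": "move_arm", "arguments": {
  "motion": [
    [0,0,0,0,0,-0.03,0.082],
    [0,0,0,0.02,0,-0.06,0.082],
    [0,0,0,0.06,0,-0.08,0.082],
    [0,0,0,0.09,0,-0.08,0.082],
    [0,0,0,0.1,0,-0.08,0.082],
    [0,0,0,0.1,0,-0.08,0.082],
    [0,0,0,0.1,0,-0.08,0.082]
  ]
}}

```text
clock: 32.28
eef_pos: [553.6, -232.9, 245.4]
tcp_rot: [-3.141, 0.0, 1.519]
contact_force: [0.5, -0.8, 0.6]
opening: 0.961
grasp_force: 0.0
```

```bash
python3 - <<'E'
from h import *
for n in('side','wrist'):
    snap(n,n+'11.png')
    q,_=pts(n,(548.6,-332),45,18,27);print(n,'base',len(q),np.median(q,0).round(1),np.polyfit(q[:,0],q[:,2],1)[0].round(3),np.polyfit(q[:,1],q[:,2],1)[0].round(3),rect(q))
    for nm,c,z0,z1 in(('plunger',(555,-114),70,80),('collar',(446,-203),35,42),('body',(531,115),84,92)):
        q,_=pts(n,c,18,z0,z1)
        if len(q): print(nm,len(q),np.median(q,0).round(1))
E
python3 m.py side wrist|grep cell; python3 go.py
```

```text
side base 420 [ 545.5 -328.1   25. ] 0.01 -0.009 (array([ 547.5, -333.8]), array([63.3, 60.8]), 0.5)
plunger 177 [ 552.9 -110.    74. ]
collar 141 [ 444.5 -201.4   38.5]
body 323 [532.9 112.4  87.9]
wrist base 3047 [ 548.9 -329.3   24.9] -0.001 -0.014 (array([ 548.6, -332.2]), array([62.3, 62.3]), 86.3)
plunger 1488 [ 555.3 -114.4   73.5]
collar 1023 [ 445.  -202.    38.1]
cella (array([ 384.3, -115.2]), 225, 0.53)
cellb (array([653.6,  -4.3]), 237, 0.65)
cella (array([ 384.2, -116.7]), 651, 0.37)
t 32.38 pos [ 553.6 -233.   245.3] phi -3.0 z [-0. -0. -1.] open 81.6 F [ 0.7 -0.6 -0.9] g 0.0 q6 -0.35
```

View pics/wrist11.png

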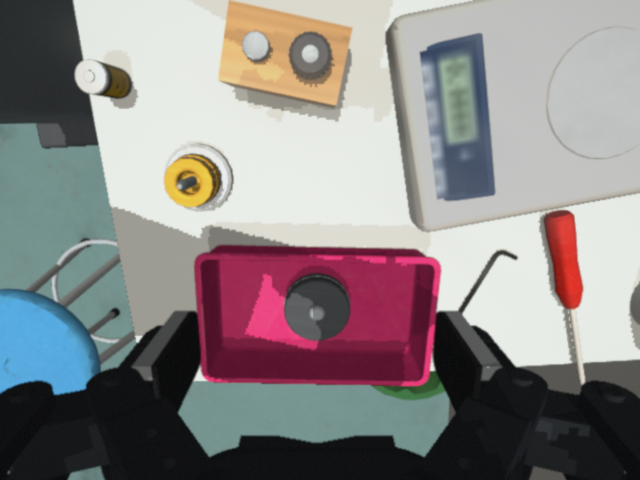

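The base lies flat in the bin (px 316,308), the collar is on the post (193,182), the plunger is home in the block (310,55), and the cells have not moved. I'm handing the job in.

```bash
python3 -c "
from rig import order; print(order.sign_off())"
```

```text
the job is handed in; nothing more can be done
None
```

I stripped the die in order and handed the job in at about 32 s. By the last camera measurements the plunger is home in the block, the collar lies flat on the post, the die body stands upright mid-stand, the base lies flat in the bin, and both cells are undisturbed; the hand-in returned no verdict.

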